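# Clear the glasses case off the laptop and open its screen

## Task

Get the laptop ready for use: take the glasses case off its shut lid and set it down, without dropping it, the same way up in the free space on the desk mat, touching none of the things that stand there. Then open the laptop's screen to 110 degrees from the keyboard, that is leaning back about 20 degrees beyond upright, and leave it standing there.

Things in the scene. Friction and masses are not known exactly. Their poses are not given: they have to be found in the camera images.
- case: Brown hard-shell glasses case, 158 long (its x axis) x 56 wide (its y axis) x 40 mm high (z), rounded edges (13 mm) and a flat underside; origin at the centre of its underside. About 0.14 kg. Starts lying on the shut laptop lid, somewhere near the lid's middle, at any angle that keeps it on the lid.
- laptop: Grey laptop on an aluminium riser, fixed. Origin on the desk under its centre; x points from its front to its hinge (roughly away from the robot). 185 mm deep (x), 280 mm wide (y). Keyboard half 83 to 94 mm above the desk, shut lid up to 102. Riser: platform top at 80 mm, set back 30 mm from the laptop's front; upright plate under the rear; foot on the desk 200 (x) x 220 x 6 mm.
- screen (a joint): Angle of the screen (lid) from the keyboard in rad: 0 = shut, grows as it opens, 1.571 = upright, 1.92 = 110 degrees, stop at 2.35. Stiff hinge: it stays where it is left; 0.45 N m of friction, so some 3 to 4 N at its front edge move it.
- screen_lip (a point): Middle of the front lower edge of the lid (screen), a plate 185 x 280 x 7 mm; moves with it. 95 mm above the desk when shut. Under it the middle 100 mm of the keyboard half's front edge is cut back 12 mm through its full height (finger scoop): the lid overhangs there and a fingertip can get under it from in front and below.
- screen_hinge (a point): Middle of the screen's hinge axis, at the rear edge of the keyboard half, 94 mm above the desk; fixed; its axes are those of the laptop, y is the hinge axis. The lid's inner face lies 1 mm and its outer face 8 mm off this axis.
- mat: Dark grey desk mat beside the laptop (to its left or right), fixed, 320 (its x) x 420 (its y) x 3 mm; origin at the centre of its underside. A mug, a pencil cup and a mouse stand on three of its quarters, in any order; the fourth quarter is free.
- mug: White mug, 82 mm across, 92 mm high, with a handle at its +y side reaching to about 75 mm from the axis; origin at the centre of its underside. Loose; not to be touched.
- pencil_cup: Dark pencil cup, 80 mm across, 100 mm high, with pencils reaching to 190 mm above the mat and not beyond the rim; origin at the centre of its underside. Loose; not to be touched.
- mouse: White computer mouse, 106 (its x) x 60 x 32 mm; origin at the centre of its underside. Loose; not to be touched.

How it is judged (in metres and radians):
On the way, in this order (a step that is already met when the one before it is completed fails the run):
1. the glasses case lies let go on the desk mat while the laptop is still shut (z of case in the frame of mat between -0.001 and 0.007 m and x of case in the frame of mat between -0.14 and 0.14 m and y of case in the frame of mat between -0.19 and 0.19 m and angle between case's own z axis and vertical below 0.12 rad and linear speed of case below 0.02 m/s and contact force between the fingers and case below 0.1 N and value of joint screen below 0.1 rad), for 0.2 s.
2. the screen stands open at about 110 degrees (value of joint screen between 1.79 and 2.05 rad), for 0.2 s.
At the end, for the whole second after the job is handed in: The screen stands still at 110 degrees, give or take 7.5 (1.79 to 2.05 rad). The glasses case lies at rest on the mat, same way up, its centre 20 mm or more inside the mat's outline. Mug, pencil cup and mouse stand upright within 8 mm of where they were (all of step 2 and velocity of joint screen between -0.03 and 0.03 rad/s and z of case in the frame of mat between -0.001 and 0.007 m and x of case in the frame of mat between -0.14 and 0.14 m and y of case in the frame of mat between -0.19 and 0.19 m and angle between case's own z axis and vertical below 0.12 rad and linear speed of case below 0.02 m/s and distance of each of mug, pencil_cup, mouse from where it was at the start of the episode below 0.008 m and angle between each of mug, pencil_cup, mouse's own z axis and vertical below 0.1 rad); the robot touches nothing.
It fails at once if the mug, pencil cup or mouse is touched by the case or the robot (over 1 N) (contact force between any of case, the fingers, the arm and mug above 1 N or contact force between any of case, the fingers, the arm and pencil_cup above 1 N or contact force between any of case, the fingers, the arm and mouse above 1 N).
It fails at once if the glasses case is dropped (moves at over 0.5 m/s with no finger on it, a fall of 13 mm or more) (contact force between the fingers and case below 0.05 N and linear speed of case above 0.5 m/s).
It also fails if it takes over 64 s, if anything falls off the work surface, if the arm or the gripper's body presses on something with over 40 N, if the wrist force passes 120 N, or if a joint passes its speed limit or range.

## Robot

A 6-joint arm with a two-finger parallel gripper is mounted at the origin on the work surface. World frame = base frame: x ahead of the robot, y to its left, z up, the work surface at z = 0. Lengths are in mm, angles in degrees, forces in N, time in s.
With the tool pointing down it reaches from about 300 to 850 mm from the base axis. Payload 4.2 kg.
Tool frame: the origin (TCP) lies midway between the tips of the shut fingers; the grasp point (between the pads) lies 19 mm behind it; z points along the fingers, y is the line along which they close (so a half turn about z gives the same grasp; the last joint's range is limited). The gripper opens to 91 mm and grips with 3 to 60 N. Pads are 32 mm wide; open, the fingers measure 118 mm over their backs; the gripper's body (76 mm by 178 mm) begins 60 mm behind the grasp point.
Start: joints at [70.13, 18.312, 89.639, -0, 72.044, -1.146], TCP at [184.586, 544.584, 213.976] pointing down, gripper open.
Joint ranges: [-177.97, 177.97], [-48.28, 115.42], [12.27, 149.76], [-77.06, 257.06], [2.81, 150.46], [-146.56, 146.56]. Speed limits (degrees/s): [147.25, 147.25, 180, 180, 180, 180].

## Interface

Orientations are given as [roll, pitch, yaw] about the fixed x, y, z axes, in that order (R = Rz(yaw) Ry(pitch) Rx(roll)).
In Python, from workcell import env gives the robot as it stands.
- The arm moves only by the shell command python3 drive.py 'ROWS' [OPENING] [FORCE]. ROWS is a JSON object whose key "deltas" holds a list of rows, 1 to 8 of them, each of 6 numbers: dx, dy, dz in shares of the most that a row can go, 1 being 50 mm, then a rotation vector rx, ry, rz in units of 5 degrees; each row shifts and turns the commanded pose from where the row before left it, along the tool's axes as they then stand; what a row does not reach is not made up. A row lasts 1/10 s, in which the tool goes at most 50 mm and 8.59 degrees, less where a joint would pass 70% of its speed; a pose out of reach is approached as far as the arm can. OPENING is the finger opening in mm, set as the command begins (- or left out keeps the last). The fingers move at their own pace and stop on an object; FORCE is the grip in N (left out, the last holds). Time passes only in rows, so rows that do not move let the fingers close. It prints the time, the measured TCP pose, the force, the opening and the grip force at its end. Input that does not fit is refused with a message, and nothing moves.
- env.state(): the state, without advancing time (a new reading comes with each control period).
- env.grab_frame(name): name is "scene" or "top"; returns the picture (480x640x3 uint8, blue, green, red); there is no depth.
- env.camera_model(name): a dict with "fx", "fy", "cx", "cy" (pixels), "T" (4x4, takes a point from camera to world coordinates). Camera axes: x right, y up, looking along -z (the intrinsics and any distortion apply to the point x, -y, -z); pixel columns grow to the right and rows downward; lengths in mm; the calibration is good to about 2 mm. A picture is of the moment at which its call begins. camera_model takes no time and is no camera call.
- env.job_done(): hands the job in; it is judged then, once.
The state is a dict: "time_s": time; "qpos": joint angles; "qvel": joint speeds; "effort": joint torques, N m; "ee_pos": TCP position; "ee_rot": TCP orientation; "force": force on the tool from outside, world axes, zero at the start; "torque": the same for the moment, N m; "gripper_width": finger opening in mm; "gripper_force": force on a finger pad.
Only numpy, scipy, OpenCV 4.12 (cv2) and the standard library are available. Lean on these libraries where they do the work, as an engineer would, in place of code of your own. Each camera call takes 0.05 s, during which the arm holds its last target. There are 200 camera calls.

## Working session

There is one attempt and no reset: what is moved stays moved. The work goes in short steps, Python scripts to look and compute and a shell command to move; the robot and the scene stay as the last step left them, time stands still between calls to the robot, and variables do not carry over. Pictures are saved under pics/ and viewed, at most 10 in all, crops included, and the job is handed in when it is done.

```bash
ls; mkdir -p pics
python3 - <<'E'
from workcell import env
import cv2
for n in("scene","top"):
    cv2.imwrite(f"pics/{n}0.png",env.grab_frame(n)); m=env.camera_model(n); print(n,m)
print(env.state())
E
```

```text
drive.py
pics
workcell.py
scene {'fx': 621.6159729487346, 'fy': 621.6159729487346, 'cx': 317.25382721717966, 'cy': 252.32120859493128, 'T': array([[-4.03577133e-01, -6.87561115e-01,  6.03643282e-01,
         1.17933544e+03],
       [ 9.14877494e-01, -3.11307947e-01,  2.57073013e-01,
         2.55081893e+02],
       [ 1.11655432e-02,  6.56008442e-01,  7.54670958e-01,
         8.79277571e+02],
       [ 0.00000000e+00,  0.00000000e+00,  0.00000000e+00,
         1.00000000e+00]])}
top {'fx': 621.1610319761404, 'fy': 621.1610319761404, 'cx': 314.36110057065633, 'cy': 233.39526491352365, 'T': array([[ 2.89169870e-02,  9.90561669e-01, -1.33982787e-01,
         3.50843039e+02],
       [-9.99488690e-01,  2.68237455e-02, -1.74024401e-02,
        -1.79204351e+01],
       [-1.36442699e-02,  1.34417506e-01,  9.90830847e-01,
         1.37767110e+03],
       [ 0.00000000e+00,  0.00000000e+00,  0.00000000e+00,
         1.00000000e+00]])}
{'time_s': 0.1, 'qpos': array([ 7.01304036e+01,  1.83467525e+01,  8.96979907e+01,  1.03355788e-03,
        7.20437333e+01, -1.14360503e+00]), 'qvel': array([ 0.07563574, -0.0251477 , -0.1921414 , -0.02731369, -0.07147713,
       -0.03906931]), 'effort': array([ 3.23235681e-04, -4.13332450e+01, -2.32512599e+01,  7.29032233e-02,
        4.21290763e-02, -6.34322487e-05]), 'ee_pos': array([184.42176953, 544.15779102, 213.22629692]), 'ee_rot': array([-1.79911561e+02, -2.74837042e-03,  1.61273687e+02]), 'force': array([ 0.88099102,  0.33396895, -0.11966205]), 'torque': array([-0.03298049, -0.02294314, -0.00600151]), 'gripper_force': 0.0, 'gripper_width': 91.03186900671221}
```
View pics/scene0.png

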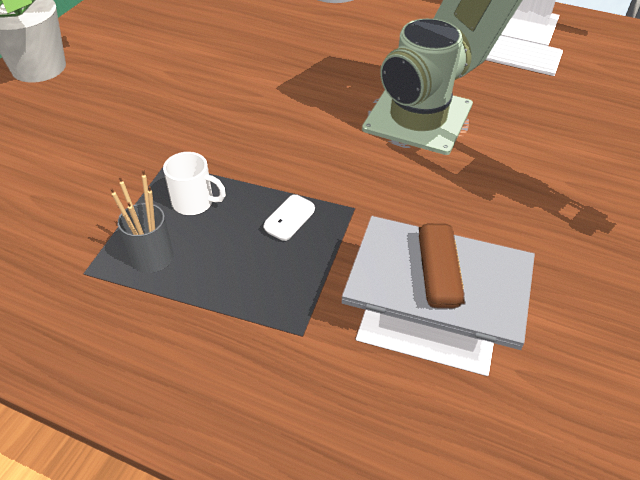

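View pics/top0.png

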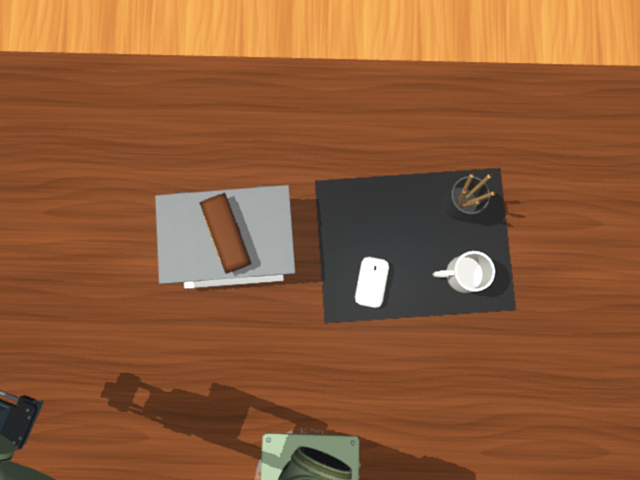

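The scene view shows the brown case on the grey lid around (441,265). The free quarter of the mat is the far one next to the laptop. In the top view the case spans about (212,200) to (238,270), the lid corners are (155,195), (289,186), (295,275) and (159,283), and the mat corners are (316,181), (500,168), (515,309) and (325,322). The mouse is at (372,282), the mug at (470,272) and the pencil cup at (470,195).

Create h.py:
```python
import numpy as np, cv2
from workcell import env
def ray(n,uv,z):
    m=env.camera_model(n); uv=np.atleast_2d(np.float64(uv))
    d=np.c_[(uv[:,0]-m['cx'])/m['fx'],-(uv[:,1]-m['cy'])/m['fy'],-np.ones(len(uv))]@m['T'][:3,:3].T
    o=m['T'][:3,3]; return (o+d*((z-o[2])/d[:,2])[:,None])[:,:2]
def big(mask):
    c=cv2.findContours(mask.astype(np.uint8),cv2.RETR_EXTERNAL,cv2.CHAIN_APPROX_NONE)[0]
    return max(c,key=cv2.contourArea)[:,0,:]
def rect(n,mask,z):
    return cv2.minAreaRect(ray(n,big(mask),z).astype(np.float32))
def show(l,r):
    print(l,np.round(r[0],1),np.round(r[1],1),round(r[2],1))
```

Run:
```python
from h import *
for n in("top","scene"):
    I=cv2.imread(f"pics/{n}0.png"); h,s,v=[a.astype(int) for a in cv2.split(cv2.cvtColor(I,cv2.COLOR_BGR2HSV))]
    w=np.zeros(h.shape,bool)
    if n=="top": w[186:290,150:300]=1
    else: w[215:350,335:540]=1
    caseroi=np.zeros_like(w)
    if n=="top": caseroi[192:273,198:252]=1
    else: caseroi[220:310,412:468]=1
    case=caseroi&(s>100)
    for z in(102,122,142): show(n+f" case z{z}",rect(n,case,z))
    lid=w&(s<60)&(v>105)&(v<215)|case
    show(n+" lid",rect(n,lid,102)); 
    W=np.zeros_like(w)
    if n=="top": W[160:330,312:520]=1
    else: W[150:340,80:360]=1
    mat=W&(s<90)
    show(n+" mat",rect(n,mat,3)); print(np.round(cv2.boxPoints(rect(n,mat,3))))
    if n=="top":
        M=np.zeros_like(w);M[250:312,350:392]=1
        show("mouse",rect(n,M&(v>120)&(s<60),20))
```

```text
top case z102 [520.  191.2] [159.5  57.6] 22.9
top case z122 [517.3 187.9] [157.   56.7] 22.9
top case z142 [514.7 184.6] [154.5  55.8] 22.9
top lid [512. 191.] [202.2 281.1] 6.0
top mat [ 519.1 -214.6] [318.3 418.4] 5.6
[[ 340.  -22.]
 [ 381. -438.]
 [ 698. -407.]
 [ 657.    9.]]
mouse [ 431.9 -121.3] [ 62.2 108. ] 80.5
scene case z102 [486.7 192.2] [186.4  97.1] 24.4
scene case z122 [504.5 193.8] [181.6  94.6] 24.4
scene case z142 [522.3 195.4] [176.8  92.1] 24.4
scene lid [515.9 190.3] [265.  280.7] 6.2
scene mat [ 494.2 -224.9] [372.6 432.7] 5.6
[[ 288.  -28.]
 [ 330. -458.]
 [ 701. -422.]
 [ 659.    9.]]
```

```bash
cat > to.py <<'E'
# usage: to.py x y z roll pitch yaw : remaining move in the present tool axes (translation first, then rotvec)
import sys; from workcell import env; import numpy as np
from scipy.spatial.transform import Rotation as R
a=list(map(float,sys.argv[1:])); s=env.state()
r0=R.from_euler('xyz',s['ee_rot'],degrees=True); r1=R.from_euler('xyz',a[3:],degrees=True)
print('d',np.round(r0.inv().apply(np.array(a[:3])-s['ee_pos']),1),'rv',np.round((r0.inv()*r1).as_rotvec(degrees=True),1),'t',round(s['time_s'],1),'w',round(s['gripper_width'],1))
E
python3 - <<'E'
from h import *
print("lid corners",ray("top",[(155,195),(289,186),(295,275),(159,283)],102).round())
print("cup rim,mug rim",ray("top",[(470,195),(472,271)],100).round())
E
python3 to.py 517.3 187.9 200 180 0 -157.1
```

```text
lid corners [[596. 341.]
 [622.  61.]
 [436.  42.]
 [412. 321.]]
cup rim,mug rim [[ 613. -318.]
 [ 455. -321.]]
d [-429.6 -230.5   13.6] rv [ -0.1  -0.  -41.6] t 0.1 w 91.0
```

Careful with the scale: shifts go in shares of 50 mm and turns go in units of 5 degrees. That gives: -36 mm is -0.72, -19 mm is -0.38.

```bash
python3 drive.py '{"deltas":[[-0.4,-0.22,0,0,0,0],[-0.72,-0.38,0,0,0,0],[-0.72,-0.38,0,0,0,0],[-0.72,-0.38,0,0,0,0],[-0.72,-0.38,0,0,0,0],[-0.72,-0.38,0,0,0,0],[-0.72,-0.38,0,0,0,0],[-0.72,-0.38,0,0,0,0]]}' 91 20
python3 drive.py '{"deltas":[[-0.72,-0.38,0,0,0,0],[-0.72,-0.38,0,0,0,0],[-0.72,-0.38,0,0,0,0],[-0.5,-0.3,0,0,0,0],[-0.3,-0.2,0,0,0,0],[-0.14,-0.1,0,0,0,0],[0,0,0,0,0,0]]}'
python3 drive.py '{"deltas":[[0,0,0,0,0,-1.4],[0,0,0,0,0,-1.4],[0,0,0,0,0,-1.4],[0,0,0,0,0,-1.4],[0,0,0,0,0,-1.4],[0,0,0,0,0,-1.32],[0,0,0,0,0,0]]}'
python3 to.py 517.3 187.9 200 180 0 -157.1
```

```text
time_s: 0.9
ee_pos: [396.7, 319.4, 213.7]
ee_rot: [-180.0, -0.0, 161.3]
force: [0.5, 1.2, 0.1]
gripper_width: 91.0
gripper_force: 0.0
time_s: 1.6
ee_pos: [515.0, 188.1, 213.6]
ee_rot: [-180.0, -0.0, 161.2]
force: [-0.2, 0.1, 0.6]
gripper_width: 91.3
gripper_force: 0.0
time_s: 2.3
ee_pos: [513.9, 189.8, 213.9]
ee_rot: [180.0, -0.0, -157.1]
force: [-0.4, -1.0, -0.6]
gripper_width: 90.9
gripper_force: 0.0
d [-2.4 -3.1 13.9] rv [ 0. -0.  0.] t 2.3 w 90.9
```

Now descend to TCP z ≈ 108 and close gently.

In the tool's units: 25 mm is 0.5, 20 mm is 0.4.

```bash
python3 drive.py '{"deltas":[[-0.048,-0.062,0.3,0,0,0],[0,0,0.5,0,0,0],[0,0,0.5,0,0,0],[0,0,0.4,0,0,0],[0,0,0.24,0,0,0],[0,0,0.12,0,0,0],[0,0,0.04,0,0,0],[0,0,0,0,0,0]]}'
python3 to.py 517.3 187.9 108 180 0 -157.1
python3 -c "
from h import *
cv2.imwrite('pics/t1.png',cv2.resize(env.grab_frame('scene')[180:350,330:560],None,fx=3,fy=3))"
```

```text
time_s: 3.1
ee_pos: [518.6, 187.1, 109.5]
ee_rot: [180.0, 0.1, -157.1]
force: [0.8, 0.1, -0.4]
gripper_width: 91.2
gripper_force: 0.0
d [0.9 1.2 1.5] rv [ 0.   0.1 -0. ] t 3.1 w 91.2
```

View pics/t1.png

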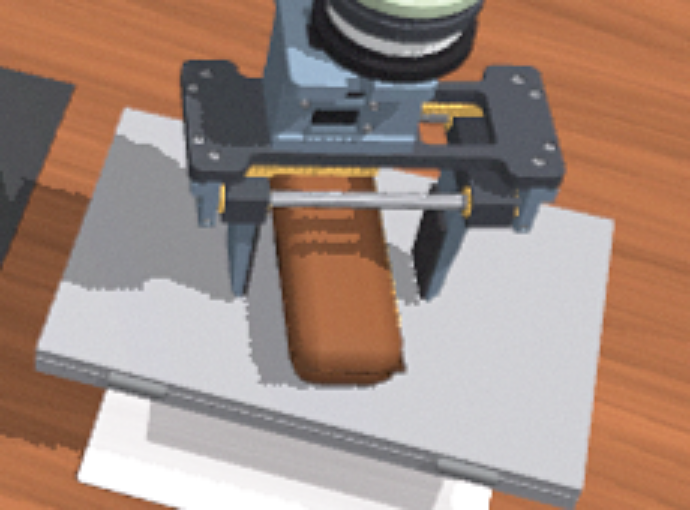

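The fingers straddle the case near its middle, with finger tips at crop pixels (238,295) and (428,298) and clearance on both sides. I'll close now.

```bash
python3 drive.py '{"deltas":[[0,0,0.02,0,0,0],[0,0,0,0,0,0],[0,0,0,0,0,0],[0,0,0,0,0,0],[0,0,0,0,0,0],[0,0,0,0,0,0],[0,0,0,0,0,0],[0,0,0,0,0,0]]}' 40 20
python3 drive.py '{"deltas":[[0,0,-0.04,0,0,0],[0,0,-0.12,0,0,0],[0,0,-0.24,0,0,0],[0,0,-0.4,0,0,0],[0,0,-0.6,0,0,0],[0,0,-0.6,0,0,0],[0,0,-0.3,0,0,0],[0,0,-0.1,0,0,0]]}'
python3 to.py 589.5 -107 232 180 0 95.6
```

```text
time_s: 3.95
ee_pos: [518.4, 186.7, 108.1]
ee_rot: [-180.0, 0.0, -157.1]
force: [-0.9, -1.0, 1.2]
gripper_width: 56.4
gripper_force: 20.0
time_s: 4.75
ee_pos: [519.3, 187.2, 231.0]
ee_rot: [-180.0, 0.3, -157.1]
force: [-0.6, -0.4, -1.8]
gripper_width: 55.7
gripper_force: 20.0
d [  49.7 -298.4   -1.2] rv [  0.3   0.2 107.3] t 4.8 w 55.7
```

```bash
python3 drive.py '{"deltas":[[0.14,-0.74,0,0,0,0],[0.14,-0.74,0,0,0,0],[0.14,-0.74,0,0,0,0],[0.14,-0.74,0,0,0,0],[0.14,-0.74,0,0,0,0],[0.14,-0.74,0,0,0,0],[0.1,-0.74,0,0,0,0],[0.06,-0.78,0,0,0,0]]}'
python3 drive.py '{"deltas":[[0,0,0,0,0,0.8],[0,0,0,0,0,1.6],[0,0,0,0,0,1.6],[0,0,0,0,0,1.6],[0,0,0,0,0,1.6],[0,0,0,0,0,1.6],[0,0,0,0,0,1.6],[0,0,0,0,0,1.6]]}'
python3 drive.py '{"deltas":[[0,0,0,0,0,1.6],[0,0,0,0,0,1.6],[0,0,0,0,0,1.6],[0,0,0,0,0,1.6],[0,0,0,0,0,1.6],[0,0,0,0,0,1],[0,0,0,0,0,0.4],[0,0,0,0,0,0]]}'
python3 to.py 589.5 -107 232 180 0 95.6
python3 - <<'E'
from h import *
I=env.grab_frame('top'); cv2.imwrite('pics/t2.png',I)
hsv=cv2.cvtColor(I,cv2.COLOR_BGR2HSV)
E
```

```text
time_s: 5.55
ee_pos: [587.5, -108.5, 227.4]
ee_rot: [179.9, -0.1, -157.1]
force: [1.0, -0.2, -1.0]
gripper_width: 56.0
gripper_force: 20.0
time_s: 6.35
ee_pos: [587.5, -107.0, 227.2]
ee_rot: [-180.0, -0.1, 142.5]
force: [-0.4, -0.6, -2.1]
gripper_width: 56.2
gripper_force: 20.0
time_s: 7.15
ee_pos: [587.6, -107.1, 227.3]
ee_rot: [-179.9, -0.0, 95.9]
force: [0.9, 0.2, -1.4]
gripper_width: 55.7
gripper_force: 20.0
d [-0.1  1.9 -4.7] rv [-0.1 -0.   0.3] t 7.2 w 55.7
```

View pics/t2.png

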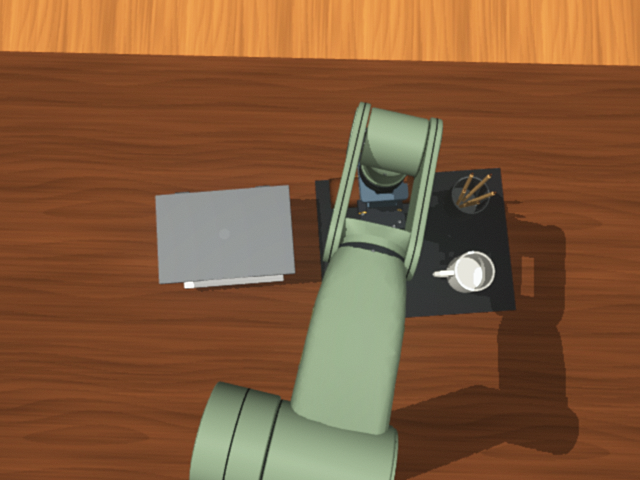

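The arm is over the free quarter, well clear of the cup (472,195) and the mug (470,272). I'll lower it now.

```bash
python3 drive.py '{"deltas":[[0,0.04,0.3,0,0,0],[0,0,0.6,0,0,0],[0,0,0.7,0,0,0],[0,0,0.7,0,0,0],[0,0,0.7,0,0,0],[0,0,0.5,0,0,0],[0,0,0.3,0,0,0],[0,0,0.16,0,0,0]]}'
python3 drive.py '{"deltas":[[0,0,0.1,0,0,0],[0,0,0.06,0,0,0],[0,0,0,0,0,0]]}'
python3 to.py 589.5 -107 9 180 0 95.6
```

```text
time_s: 8.0
ee_pos: [588.9, -106.7, 28.0]
ee_rot: [-179.8, -0.1, 95.9]
force: [-0.3, -0.6, -1.9]
gripper_width: 55.5
gripper_force: 20.0
time_s: 8.3
ee_pos: [590.4, -107.0, 22.4]
ee_rot: [180.0, 0.0, 95.9]
force: [-0.4, 0.2, -1.0]
gripper_width: 56.1
gripper_force: 20.0
d [ 0.1 -0.9 13.4] rv [0.  0.  0.3] t 8.3 w 56.1
```

```bash
python3 drive.py '{"deltas":[[0,0,0.12,0,0,0],[0,0,0.06,0,0,0],[0,0,0.04,0,0,0],[0,0,0.02,0,0,0],[0,0,0,0,0,0]]}'
python3 drive.py '{"deltas":[[0,0,0.02,0,0,0],[0,0,0,0,0,0],[0,0,0,0,0,0]]}'
```

```text
time_s: 8.8
ee_pos: [590.0, -107.0, 9.8]
ee_rot: [-180.0, -0.0, 95.9]
force: [0.9, 0.2, -1.2]
gripper_width: 55.8
gripper_force: 20.0
time_s: 9.1
ee_pos: [590.3, -107.0, 9.1]
ee_rot: [180.0, 0.0, 95.9]
force: [1.0, 0.6, -0.5]
gripper_width: 56.2
gripper_force: 20.0
```

```bash
python3 drive.py '{"deltas":[[0,0,0.02,0,0,0],[0,0,0,0,0,0],[0,0,0,0,0,0]]}'
python3 drive.py '{"deltas":[[0,0,0,0,0,0],[0,0,0,0,0,0],[0,0,0,0,0,0],[0,0,0,0,0,0],[0,0,0,0,0,0],[0,0,0,0,0,0],[0,0,0,0,0,0],[0,0,0,0,0,0]]}' 91 20
python3 drive.py '{"deltas":[[0,0,-0.06,0,0,0],[0,0,-0.16,0,0,0],[0,0,-0.4,0,0,0],[0,0,-0.7,0,0,0],[0,0,-0.8,0,0,0],[0,0,-0.8,0,0,0],[0,0,-0.6,0,0,0],[0,0,-0.4,0,0,0]]}'
python3 drive.py '{"deltas":[[0,0,-0.5,0,0,0],[0,0,-0.2,0,0,0],[0,0,0,0,0,0]]}'
```

```text
time_s: 9.4
ee_pos: [590.3, -107.0, 9.1]
ee_rot: [179.9, 0.0, 95.9]
force: [-2.1, 0.8, 4.8]
gripper_width: 56.3
gripper_force: 20.0
time_s: 10.2
ee_pos: [590.0, -107.0, 7.9]
ee_rot: [180.0, -0.0, 95.9]
force: [-0.5, 0.4, -0.9]
gripper_width: 91.1
gripper_force: 0.0
time_s: 11.0
ee_pos: [590.8, -107.1, 207.8]
ee_rot: [179.7, 0.1, 95.9]
force: [-0.6, 0.3, -0.4]
gripper_width: 91.0
gripper_force: 0.0
time_s: 11.3
ee_pos: [590.7, -107.1, 240.8]
ee_rot: [179.8, 0.1, 95.9]
force: [-0.8, 0.4, -0.9]
gripper_width: 91.2
gripper_force: 0.0
```

In the tool's units: -8 degrees is -1.6.

```bash
python3 drive.py '{"deltas":[[0,0,0,0,0,-1.6],[0,0,0,0,0,-1.6],[0,0,0,0,0,-1.6],[0,0,0,0,0,-1.6],[0,0,0,0,0,-1.6],[0,0,0,0,0,-1.6],[0,0,0,0,0,-1.6],[0,0,0,0,0,-1.6]]}' 0 10
python3 drive.py '{"deltas":[[0,0,0,0,0,-1.6],[0,0,0,0,0,-1.6],[0,0,0,0,0,-1.48],[0,0,0,0,0,-0.5],[0,0,0,0,0,0]]}'
python3 to.py 370 176 240 180 0 -174.2
python3 - <<'E'
from h import *
I=env.grab_frame('top'); cv2.imwrite('pics/t3.png',I)
h,s,v=[a.astype(int) for a in cv2.split(cv2.cvtColor(I,cv2.COLOR_BGR2HSV))]
w=np.zeros(h.shape,bool); w[180:295,148:302]=1
print(I[240,170],I[285,230])
g=w&(s<60)&(v>100)&(v<200)
for k in (1,7):
  r=rect("top",cv2.morphologyEx(g.astype(np.uint8),cv2.MORPH_OPEN,np.ones((k,k))),102); show("lid",r); print(cv2.boxPoints(r).round())
E
```

```text
time_s: 12.1
ee_pos: [589.2, -106.8, 237.1]
ee_rot: [-180.0, -0.2, 160.2]
force: [-0.0, -0.4, 0.3]
gripper_width: 29.8
gripper_force: 0.0
time_s: 12.6
ee_pos: [589.3, -106.8, 237.3]
ee_rot: [179.9, -0.2, -174.2]
force: [-0.1, 0.3, 0.4]
gripper_width: 0.5
gripper_force: 0.0
d [189.8 303.4  -1.9] rv [ 0.1 -0.2 -0. ] t 12.6 w 0.5
[152 153 150] [71 78 95]
lid [512.  191.2] [201.9 280.8] 6.0
[[397. 320.]
 [426.  41.]
 [627.  62.]
 [598. 341.]]
lid [511.7 191.2] [201.8 280.8] 6.3
[[396. 320.]
 [427.  41.]
 [627.  63.]
 [597. 342.]]
```

View pics/t3.png

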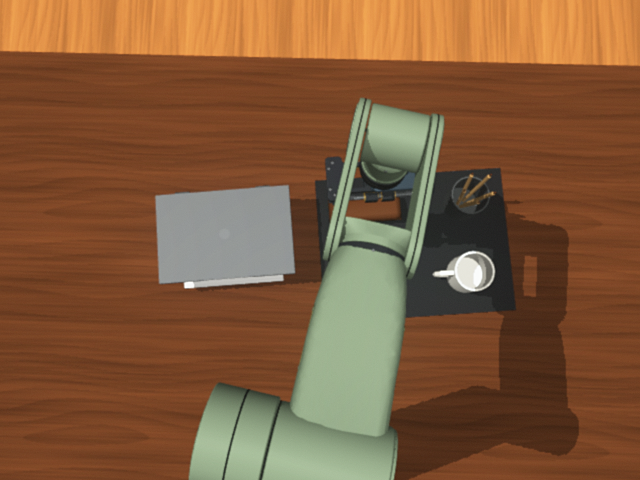

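The case lies on the free quarter, visible at (385,205) beneath the arm. The lid is clear. Next I'll move to in front of the lip.

```bash
python3 drive.py '{"deltas":[[0.24,0.4,0,0,0,0],[0.44,0.7,0,0,0,0],[0.44,0.7,0,0,0,0],[0.44,0.7,0,0,0,0],[0.44,0.7,0,0,0,0],[0.44,0.7,0,0,0,0],[0.44,0.7,0,0,0,0],[0.44,0.7,0,0,0,0]]}'
python3 drive.py '{"deltas":[[0.24,0.4,0,0,0,0],[0.16,0.24,0,0,0,0],[0.06,0.1,0,0,0,0],[0,0,0,0,0,0]]}'
python3 drive.py '{"deltas":[[0,0,0,0,-1,0],[0,0,0,0,-1.6,0],[0,0,0,0,-1.6,0],[0,0,0,0,-1.6,0],[0,0,0,0,-1.6,0],[0,0,0,0,-1.2,0],[0,0,0,0,-0.4,0],[0,0,0,0,0,0]]}'
python3 to.py 373 176.5 240 180 45 -174.2; python3 -c "
from workcell import env; print(env.state()['qpos'])"
```

```text
time_s: 13.45
ee_pos: [396.6, 140.9, 238.5]
ee_rot: [180.0, -0.0, -174.3]
force: [-0.7, 0.6, 0.6]
gripper_width: 0.7
gripper_force: 0.0
time_s: 13.85
ee_pos: [371.2, 174.6, 238.7]
ee_rot: [-180.0, -0.0, -174.2]
force: [1.1, -0.5, -0.9]
gripper_width: 0.6
gripper_force: 0.0
time_s: 14.65
ee_pos: [371.7, 171.2, 237.4]
ee_rot: [-179.3, 42.3, -174.2]
force: [1.1, -0.1, 0.2]
gripper_width: 0.5
gripper_force: 0.0
d [-3.2  5.2 -0.8] rv [-0.6 -2.7  0. ] t 14.7 w 0.5
[ 42.9082936  -13.45323588 133.4174283  -47.75035798  34.06509881
 -18.28285651]
```

```bash
python3 drive.py '{"deltas":[[0,0,0,0,1,0],[0,0,0,0,1,0],[0,0,0,0,0.46,0],[0,0,0,0,0,0]]}'
python3 to.py 366 176 70 180 30 -174.2; python3 -c "
from workcell import env; print(env.state()['qpos'])"
```

```text
time_s: 15.05
ee_pos: [375.1, 172.0, 240.0]
ee_rot: [-179.6, 30.5, -174.7]
force: [-0.2, -0.8, -0.6]
gripper_width: 0.2
gripper_force: 0.0
d [ 93.7   5.8 142.1] rv [-0.6  0.5 -0.4] t 15.1 w 0.2
[ 35.09921001 -10.90185235 124.83547499 -22.88235703  41.48396672
 -46.16374088]
```

In the tool's units: 1 mm is 0.02, 25 mm is 0.5.

```bash
python3 drive.py '{"deltas":[[0.2,0.02,0.3,0,0,0],[0.32,0.02,0.5,0,0,0],[0.32,0.02,0.5,0,0,0],[0.32,0.02,0.5,0,0,0],[0,0,0,0,0,0]]}'
python3 to.py 366 176 70 180 30 -174.2; python3 -c "
from workcell import env; print(env.state()['qpos'])"
```

```text
time_s: 15.55
ee_pos: [365.3, 172.4, 127.6]
ee_rot: [-179.2, 29.9, -174.3]
force: [0.8, 0.4, 0.1]
gripper_width: 0.4
gripper_force: 0.0
d [27.9  4.3 50.4] rv [-0.9 -0.1 -0. ] t 15.6 w 0.4
[ 36.4288499   -2.09634014 137.2196754  -40.55556044  24.28358986
 -24.7305194 ]
```

```bash
python3 to.py 386 178 70 180 30 -174.2; python3 drive.py '{"deltas":[[0,0.04,0.3,0,0,0],[0,0.04,0.3,0,0,0],[0.1,0.04,0.3,0,0,0],[0.1,0,0.3,0,0,0],[0,0,0,0,0,0]]}'
python3 to.py 386 178 70 180 30 -174.2; python3 -c "
from workcell import env; print(env.state()['qpos'])"
```

```text
d [10.4  4.4 60.4] rv [-0.9 -0.1 -0. ] t 15.6 w 0.4
time_s: 16.05
ee_pos: [389.6, 181.8, 74.4]
ee_rot: [-179.4, 30.4, -174.3]
force: [-0.7, 0.5, -0.0]
gripper_width: 0.5
gripper_force: 0.0
d [ 5.7 -3.4  1.8] rv [-0.7  0.4 -0.1] t 16.1 w 0.5
[ 35.0706008    6.97770153 140.1061457  -68.11674324  16.13421746
   3.3181201 ]
```

In the tool's units: -6 degrees is -1.2.

```bash
python3 drive.py '{"deltas":[[0,0,0,-0.7,0,-1.2],[0,0,0,-0.7,0,-1.2],[0,0,0,0,0,0]]}'
python3 to.py 420.1 181.4 70 180 30 -160.4; python3 -c "
from workcell import env; print(env.state()['qpos'])
from h import *
cv2.imwrite('pics/t4.png',cv2.resize(env.grab_frame('scene')[130:330,330:560],None,fx=3,fy=3))"
```

```text
time_s: 16.35
ee_pos: [389.1, 181.1, 75.3]
ee_rot: [-179.5, 30.2, -163.3]
force: [0.4, 0.1, 0.4]
gripper_width: 0.6
gripper_force: 0.0
d [-23.1  -8.5  19.6] rv [-1.9  0.2 -2.5] t 16.4 w 0.6
[ 28.29232791   5.65508442 141.43349682 -61.9717587    7.06502812
 -18.18578298]
```

View pics/t4.png

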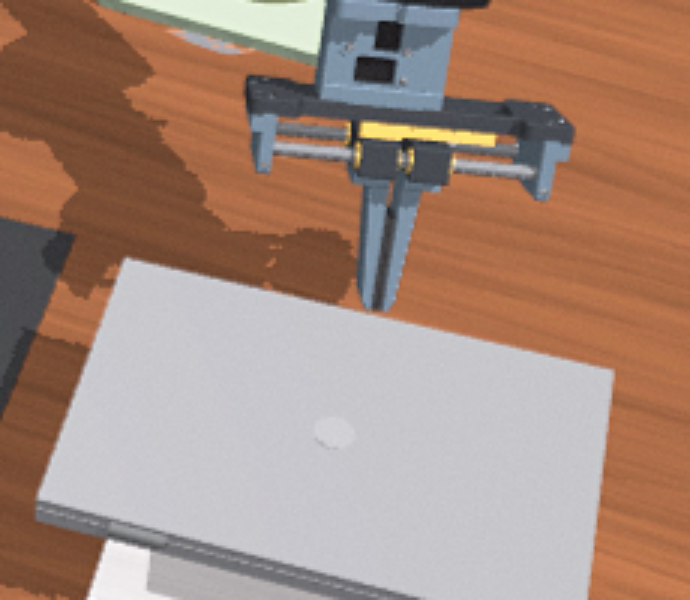

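The closed fingertips at crop (377,308) are just in front of the lip's middle, where the lid's front edge runs from (125,260) to (612,370). I'll ease the tilt and slide in.

```bash
python3 drive.py '{"deltas":[[0,0,0,0,0.8,0],[0,0,0,0,0.4,0],[0,0,0,0,0,0]]}'
python3 to.py 418.5 181 70 180 25 -163; python3 -c "
from workcell import env; print(env.state()['qpos'])"
```

```text
time_s: 16.7
ee_pos: [392.3, 179.2, 75.7]
ee_rot: [-178.9, 27.5, -163.4]
force: [0.4, 0.5, 0.5]
gripper_width: 0.5
gripper_force: 0.0
d [-20.1  -5.4  17. ] rv [-1.3  2.5 -0.4] t 16.7 w 0.5
[ 27.8815004    5.86827398 139.02765531 -37.42457699  10.32259235
 -42.99070446]
```

In the tool's units: 6 mm is 0.12, -5 mm is -0.1, 1.2 degrees is 0.24.

```bash
python3 drive.py '{"deltas":[[0,-0.02,0.12,-0.1,0.24,0],[-0.1,-0.03,0.1,-0.1,0.24,0],[-0.1,-0.03,0.06,0,0,0],[-0.08,-0.03,0.02,0,0,0],[0,0,0,0,0,0]]}'
python3 to.py 418.5 181 70 180 25 -163; python3 -c "
from workcell import env; print(env.state()['qpos'])"
```

```text
time_s: 17.2
ee_pos: [411.4, 178.3, 67.1]
ee_rot: [-179.8, 25.0, -163.2]
force: [-0.7, 1.0, 0.2]
gripper_width: 0.3
gripper_force: 0.0
d [-8.1  0.5  0.6] rv [-0.3 -0.  -0.2] t 17.2 w 0.3
[ 24.58674184   8.42726996 136.14252511 -18.29744474  11.22427818
 -64.95413429]
```

In the tool's units: 1 mm is 0.02, -3.6 mm is -0.072.

```bash
python3 drive.py '{"deltas":[[-0.072,0,0.02,0,0,0],[-0.072,0,0.02,0,0,0],[0,0,0,0,0,0]]}'
python3 drive.py '{"deltas":[[-0.036,0,0.02,0,0,0],[-0.036,0,0.02,0,0,0],[0,0,0,0,0,0]]}'
python3 -c "
from h import *
cv2.imwrite('pics/t5.png',cv2.resize(env.grab_frame('scene')[130:330,330:560],None,fx=3,fy=3))"
```

```text
time_s: 17.5
ee_pos: [417.4, 180.1, 67.7]
ee_rot: [-179.8, 24.8, -163.2]
force: [-1.5, -0.9, -0.1]
gripper_width: 0.7
gripper_force: 0.7
time_s: 17.8
ee_pos: [418.7, 180.0, 65.9]
ee_rot: [-179.7, 24.5, -163.2]
force: [-9.2, -0.1, 2.6]
gripper_width: 0.5
gripper_force: 3.5
```

View pics/t5.png

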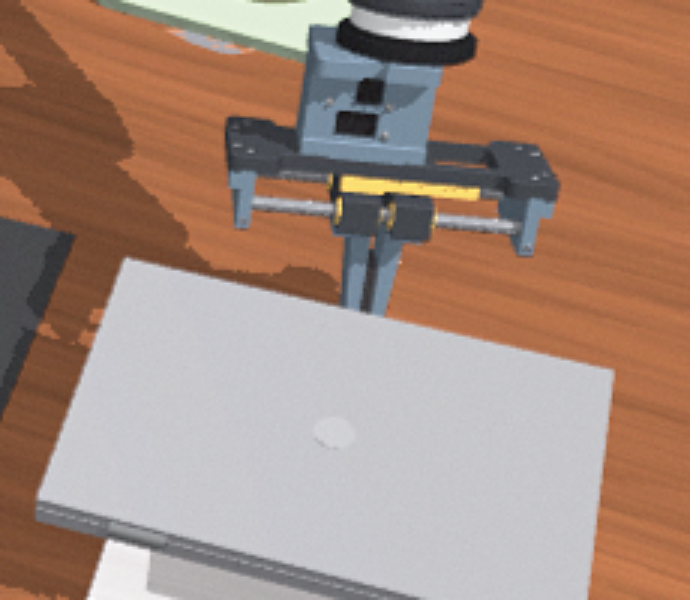

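Contact shows −9 N along x, with the tips hidden under the lip's edge at crop (365,312). I'll ease off and lift.

```bash
python3 drive.py '{"deltas":[[0.03,0,-0.01,0,0,0],[-0.04,0,-0.09,0,0,0],[-0.04,0,-0.09,0,0,0],[-0.04,0,-0.09,0,0,0],[0,0,0,0,0,0]]}'
python3 drive.py '{"deltas":[[-0.04,0,-0.09,0,0,0],[-0.04,0,-0.09,0,0,0],[-0.04,0,-0.09,0,0,0],[0,0,0,0,0,0]]}'
python3 -c "
from h import *
cv2.imwrite('pics/t6.png',cv2.resize(env.grab_frame('scene')[130:330,330:560],None,fx=3,fy=3))"
```

```text
time_s: 18.35
ee_pos: [419.1, 180.3, 82.5]
ee_rot: [-179.8, 24.8, -163.2]
force: [-6.4, -3.8, -0.9]
gripper_width: 0.5
gripper_force: 3.1
time_s: 18.75
ee_pos: [420.7, 181.4, 98.5]
ee_rot: [-179.8, 25.1, -163.2]
force: [-3.9, -1.8, 0.6]
gripper_width: 0.7
gripper_force: 1.7
```

View pics/t6.png

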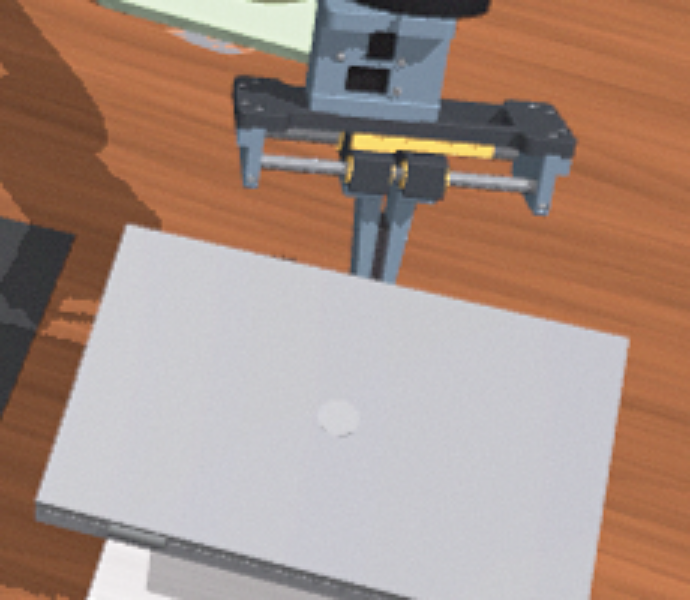

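The lid is opening: its front left corner rose from (125,260) to (125,226). I'll continue along the arc.

```bash
cat > arc.py <<'E'
# move in tool axes to reach each (u,z) relative to hinge, y kept 0
import sys; from workcell import env; import numpy as np
from scipy.spatial.transform import Rotation as R
s=env.state(); r0=R.from_euler('xyz',s['ee_rot'],degrees=True); p=s['ee_pos']
c,d=np.cos(np.radians(5.8)),np.sin(np.radians(5.8))
q=p-[610.5,201.5,0]; print('now u,y,z',np.round([c*q[0]+d*q[1],-d*q[0]+c*q[1],p[2]],1),'F',s['force'].round(1),s['qpos'].round())
for a in sys.argv[1:]:
    u,z=map(float,a.split(',')); t=np.array([610.5+c*u,201.5+d*u,z]); print(a,r0.inv().apply(t-p).round(1)); p=t
E
python3 drive.py '{"deltas":[[-0.192,-0.016,-0.22,0,0,0],[-0.192,-0.016,-0.22,0,0,0],[-0.192,-0.016,-0.22,0,0,0],[-0.192,-0.016,-0.22,0,0,0],[-0.192,-0.016,-0.22,0,0,0],[0,0,0,0,0,0]]}'
python3 arc.py -169.7,169 -151,197 -128,218 -88,244 -50,252 -14.5,252 20,247 40,238
```

```text
time_s: 19.4
ee_pos: [442.7, 184.3, 169.9]
ee_rot: [-179.8, 25.3, -163.2]
force: [-1.1, -1.0, 0.2]
gripper_width: 0.5
gripper_force: 0.3
now u,y,z [-168.6   -0.2  169.9] F [-1.1 -1.   0.2] [ 23.   1. 124.  -6.  30. -79.]
-169.7,169 [1.3 0.4 0.4]
-151,197 [-28.6  -3.6 -17.5]
-128,218 [-29.4  -4.4  -9.3]
-88,244 [-46.6  -7.7  -6.7]
-50,252 [-37.1  -7.2   8.7]
-14.5,252 [-31.5  -6.7  14.9]
20,247 [-28.5  -6.5  19. ]
40,238 [-13.9  -3.8  16.5]
```

In the tool's units: -6 mm is -0.12, -3 mm is -0.06.

```bash
python3 drive.py '{"deltas":[[-0.19,-0.024,-0.12,0,0,0],[-0.19,-0.024,-0.12,0,0,0],[-0.19,-0.024,-0.12,0,0,0],[-0.2,-0.03,-0.06,0,0,0],[-0.2,-0.03,-0.06,0,0,0],[-0.2,-0.03,-0.06,0,0,0]]}'
python3 arc.py -128,218 -88,244
python3 -c "
from h import *
cv2.imwrite('pics/t7.png',env.grab_frame('scene')[60:400,240:600])"
```

```text
time_s: 20.0
ee_pos: [483.2, 187.7, 217.3]
ee_rot: [-179.8, 25.0, -163.2]
force: [-3.1, -0.7, 0.3]
gripper_width: 0.3
gripper_force: 1.9
now u,y,z [-128.    -0.8  217.3] F [-3.1 -0.7  0.3] [ 21.   2. 115.  -3.  38. -83.]
-128,218 [-0.4  0.8 -0.5]
-88,244 [-46.6  -7.7  -7. ]
```

View pics/t7.png

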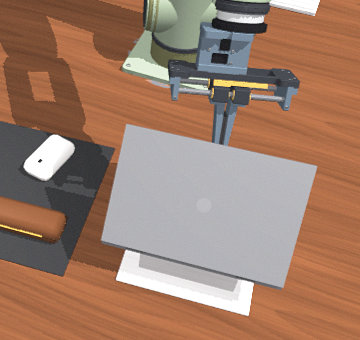

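The lid is about half open, with its top edge at (125,125) to (316,166) in the crop and the finger still behind it. The mouse and case are undisturbed. I'll continue along the arc.

Careful with the scale: shifts go in shares of 50 mm and turns go in units of 5 degrees. That gives: -2 mm is -0.04, -12 mm is -0.24.

```bash
python3 drive.py '{"deltas":[[-0.24,-0.04,-0.05,0,0,0],[-0.24,-0.04,-0.04,0,0,0],[-0.24,-0.04,-0.03,0,0,0],[-0.22,-0.04,-0.02,0,0,0],[-0.24,-0.046,0.06,0,0,0],[-0.24,-0.046,0.06,0,0,0],[-0.24,-0.046,0.06,0,0,0]]}'
python3 arc.py -50,252 -14.5,252 20,247 30,243
```

```text
time_s: 20.75
ee_pos: [561.2, 195.5, 250.3]
ee_rot: [-179.8, 25.0, -163.2]
force: [-3.2, -0.3, 2.1]
gripper_width: 0.2
gripper_force: 1.5
now u,y,z [-49.6  -1.  250.3] F [-3.2 -0.3  2.1] [ 19.   7. 104.  -1.  44. -87.]
-50,252 [-0.6  1.  -1.6]
-14.5,252 [-31.6  -6.7  14.8]
20,247 [-28.6  -6.5  18.9]
30,243 [-7.2 -1.9  7.8]
```

```bash
python3 drive.py '{"deltas":[[-0.21,-0.044,0.1,0,0,0],[-0.21,-0.044,0.1,0,0,0],[-0.21,-0.044,0.1,0,0,0],[-0.19,-0.044,0.12,0,0,0],[-0.19,-0.044,0.12,0,0,0],[-0.19,-0.04,0.12,0,0,0],[-0.1,-0.02,0.08,0,0,0],[0,0,0,0,0,0]]}'
python3 arc.py 30,243 40,238
python3 -c "
from h import *
cv2.imwrite('pics/s8.png',env.grab_frame('scene'))
cv2.imwrite('pics/p8.png',env.grab_frame('top'))
a=cv2.imread('pics/s8.png')[40:400,100:580];b=cv2.imread('pics/p8.png')[140:320,100:340]
cv2.imwrite('pics/both.png',np.vstack([cv2.resize(a,(480,360))]))
cv2.imwrite('pics/both.png',np.hstack([a[:, 180:],np.vstack([cv2.resize(b,(480,360))])]))"
```

```text
time_s: 21.55
ee_pos: [636.1, 203.4, 242.9]
ee_rot: [-179.8, 24.9, -163.2]
force: [0.2, -0.5, 0.0]
gripper_width: 0.0
gripper_force: 0.0
now u,y,z [ 25.7  -0.7 242.9] F [ 0.2 -0.5  0. ] [ 17.  14.  96.  -0.  45. -90.]
30,243 [-4.  -0.1  1.7]
40,238 [-6.8 -1.9  8.7]
```

View pics/both.png

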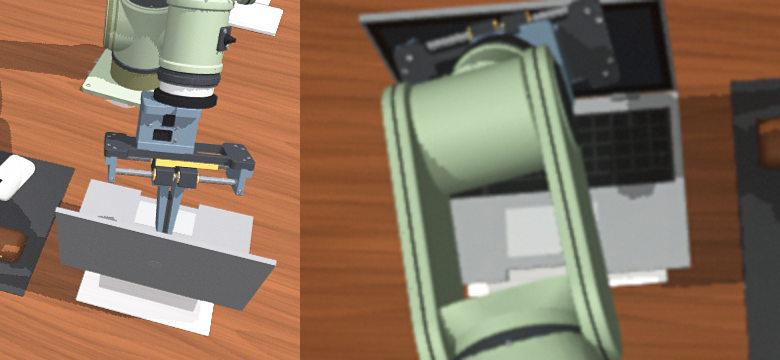

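The screen stands past upright with its top corners at crop (57,208) and (275,263), that is scene (337,248) and (555,303). I'll compute its angle from these.

```bash
cat > ang.py <<'E'
from h import *
def ang(uv,side,n="scene"):
    m=env.camera_model(n); f=np.array([(uv[0]-m['cx'])/m['fx'],-(uv[1]-m['cy'])/m['fy'],-1])
    o=m['T'][:3,3]-[610.5,201.5,94]; d=m['T'][:3,:3]@f; t=np.radians(5.8)
    yl=np.array([-np.sin(t),np.cos(t),0]); ul=np.array([np.cos(t),np.sin(t),0])
    k=(side*140-o@yl)/(d@yl); p=o+k*d; u,z=p@ul,p[2]
    print(n,uv,'u,z',round(u,1),round(z,1),'r',round(np.hypot(u,z),1),'theta',round(np.degrees(np.arctan2(z,-u)),1))
if __name__=="__main__":
    for dv in(-1,0,1):
        ang((337,248+dv),-1); ang((555,303+dv),1)
    # top crop (x2): px=100+(x-300)/2, py=140+y/2
    ang((130,148),1,"top");
E
python3 ang.py
```

```text
scene (337, 247) u,z 47.6 174.9 r 181.2 theta 105.2
scene (555, 302) u,z 44.5 170.1 r 175.8 theta 104.7
scene (337, 248) u,z 47.3 172.6 r 179.0 theta 105.3
scene (555, 303) u,z 46.5 170.6 r 176.8 theta 105.2
scene (337, 249) u,z 47.0 170.3 r 176.7 theta 105.4
scene (555, 304) u,z 48.4 171.0 r 177.7 theta 105.8
top (130, 148) u,z 54.6 173.7 r 182.1 theta 107.5
```

In the tool's units: -2.5 mm is -0.05, 3.6 mm is 0.072.

```bash
python3 drive.py '{"deltas":[[-0.07,-0.016,0.072,0,0,0],[-0.07,-0.016,0.072,0,0,0],[-0.05,-0.016,0.072,0,0,0],[0,0,0,0,0,0],[0,0,0,0,0,0]]}'
python3 arc.py 39,237
python3 drive.py '{"deltas":[[0.18,0.04,-0.08,0,0,0],[0.36,0.08,-0.16,0,0,0],[0.44,0.08,-0.24,0,0,0],[0.5,0,-0.5,0,0,0],[0.5,0,-0.5,0,0,0],[0.3,0,-0.4,0,0,0],[0.1,0,-0.16,0,0,0],[0,0,0,0,0,0]]}'
python3 - <<'E'
from ang import *
I=env.grab_frame('scene'); cv2.imwrite('pics/s9.png',I)
A=cv2.imread('pics/s8.png')
# track the two top corners from the last picture by template matching
g=lambda i:cv2.cvtColor(i,cv2.COLOR_BGR2GRAY)
for (x,y),sd in(((337,248),-1),((555,303),1)):
    t=g(A)[y-9:y+10,x-9:x+10]; w=g(I)[y-30:y+31,x-30:x+31]
    _,v,_,l=cv2.minMaxLoc(cv2.matchTemplate(w,t,cv2.TM_CCOEFF_NORMED)); print(v,l); ang((x-21+l[0],y-21+l[1]),sd)
E
```

```text
time_s: 22.15
ee_pos: [648.6, 204.9, 237.5]
ee_rot: [-179.8, 24.9, -163.2]
force: [-0.7, -1.0, -0.4]
gripper_width: 0.2
gripper_force: 0.0
now u,y,z [ 38.3  -0.5 237.5] F [-0.7 -1.  -0.4] [ 17.  15.  95.  -0.  45. -90.]
39,237 [-0.5  0.3  0.8]
time_s: 22.95
ee_pos: [500.6, 171.1, 281.3]
ee_rot: [-179.8, 25.1, -163.2]
force: [0.5, 0.1, 0.5]
gripper_width: 0.5
gripper_force: 0.0
0.9520619511604309 (18, 32)
scene (334, 259) u,z 59.9 164.4 r 174.9 theta 110.0
0.9606577157974243 (19, 33)
scene (553, 315) u,z 62.0 166.0 r 177.3 theta 110.5
```

Run:
```python
from h import *
I=env.grab_frame('top'); A=cv2.imread('pics/top0.png')
h,s,v=cv2.split(cv2.cvtColor(I,cv2.COLOR_BGR2HSV))
W=np.zeros(h.shape,bool); W[185:250,322:450]=1
r=rect('top',W&(s>110)&(v>45),23); show('case',r)
t=np.radians(5.6); q=np.array(r[0])-[519.1,-214.6]; print('in mat',q[0]*np.cos(t)+q[1]*np.sin(t),-q[0]*np.sin(t)+q[1]*np.cos(t))
for n,(x0,x1,y0,y1) in dict(mouse=(350,392,252,312),mug=(430,498,248,298),cup=(448,498,172,218)).items():
    print(n,cv2.absdiff(I,A)[y0:y1,x0:x1].mean().round(2), cv2.phaseCorrelate(*[np.float32(cv2.cvtColor(i,cv2.COLOR_BGR2GRAY)[y0:y1,x0:x1]) for i in(A,I)])[0])
```

```text
case [ 592.5 -102.6] [ 59.4 158.6] 5.8
in mat 83.99041671656434 104.27132976473783
mouse 11.86 (0.7666311199915583, -0.07167950035137238)
mug 9.98 (0.030710735532970546, -0.11747791219264059)
cup 8.95 (-0.025974230292227674, 0.0001968626822161923)
```

The case lies flat in the free quarter at (84, 104) mm in the mat frame. The mug, cup and mouse have not moved, and the screen is at about 110°.

```bash
python3 -c "
from workcell import env; print(env.job_done())"
```

```text
the job is handed in; nothing more can be done
None
```

The job is handed in at about 23 s of the 64 s allowed: the glasses case is on the free quarter of the mat and the screen stands open at about 110° by camera measurement; the judge returned no result.

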